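Clear the drilling index fixture and index it three clicks

TASK

Lift the roll of edge-banding tape up off the upright spindle of the blue drilling fixture and lay it flat in the wooden tray. Then take the red handle of the fixture's spring-loaded ratchet lever, turn it counter-clockwise (seen from above) by exactly three clicks, which you feel rather than see, never on to a fourth, and finish while still holding it there in the third notch: the lever springs back if it is let go. Leave the glue bottle, the wooden toy wheel and the screwdriver where they are.

Things in the scene. Friction and masses are not known exactly. Their poses are not given: they have to be found in the camera images.
- fixture: Blue square base plate, 170 x 170 mm and 20 mm thick, bolted to the bench. Origin on the bench under the centre of the plate, which is also the vertical axis that the lever turns about.
- index_lever: Aluminium disc, 100 mm across, top 46 mm above the bench, turning about a vertical axis together with the spindle, a dark steel arm and the red handle. Origin on the axis at bench height. Its yaw minus that of fixture is the lever angle: 0 at rest against a stop, growing counter-clockwise, at most 1.7 rad. A spring always pulls it back to rest; the notches are too weak to hold it.
- spindle_tip (a point): Rounded tip of the steel spindle at the centre of the disc, on the axis, 95 mm above the bench; the spindle is 18 mm thick.
- click_pin (a point): Sprung brass pin that clicks over steel bumps on the disc rim, 0.30 rad (36 mm at the handle) apart. Push at the handle: about 6 to 7 N between clicks, 9 to 11 N as a bump meets the pin, falling to 2 to 4 N once it has passed (the click), then rising again where the next bump meets the pin. Each notch lies 0.15 rad past the crest of its bump. Point: middle of the pin tip, 38 mm high.
- handle (a point): Centre of the top of the red handle, a round upright post 20 mm in diameter on the lever arm, 120 mm from the axis, from 41 to 96 mm above the bench (the arm below is 18 mm wide). At rest it lies 0.641 rad counter-clockwise from the x axis of fixture.
- clicker: Yellow block, 34 x 30 mm, top 55 mm high, carrying the click pin. Clamped at an adjustment that differs each time and stays put in use: turned 0 to 0.25 rad counter-clockwise about the lever axis from fixture. Origin on the axis at bench height; the block lies 82 mm out along its -y. The first bump crests the pin at a lever angle 0.18 rad more than this turn.
- roll: Roll of brown wood edge-banding tape wound on a cardboard core: outer diameter 60 mm, hole 26 mm, height 35 mm, about 90 g. Origin at the centre of its underside, z along the hole. It starts around the spindle, lying on the disc, underside 46 mm above the bench.
- tray: Open wooden tray fixed on the bench, 166 x 166 mm outside and 25 mm high, walls and floor 8 mm thick. Origin at the centre of its underside.
- glue: White glue bottle with an orange cap, 52 mm across, 130 mm high. Leave alone. Origin at the centre of its underside.
- toy_wheel: Light wooden toy wheel, 64 mm across, 22 mm high, lying flat. Leave alone. Origin at the centre of its underside.
- screwdriver: Screwdriver lying on the bench along its x axis, handle towards -x. Leave alone. Origin under its middle.
Not all that is in view belongs to the job. There is more than one size of the roll; the one meant has the size given above.

How it is judged:
By the outcome, as a careful person would: the job done as asked, in the order asked, and still so for the second after the job is handed in, while the arm keeps its last pose, push and grip.
It also fails if it takes over 64 s, if anything falls off the work surface, if the arm or the gripper's body presses on something with over 40 N, if the wrist force passes 120 N, or if a joint passes its speed limit or range.

ROBOT

A 6-joint arm with a two-finger parallel gripper is mounted at the origin on the work surface. World frame = base frame: x ahead of the robot, y to its left, z up, the work surface at z = 0. Lengths are in mm, angles in degrees, forces in N, time in s.
With the tool pointing down it reaches from about 300 to 850 mm from the base axis. Payload 4.2 kg.
Tool frame: the origin (TCP) lies at the very end of the fingers, on their centre line; the grasp point (between the pads) lies 19 mm behind it; z points along the fingers, y is the line along which they close (so a half turn about z gives the same grasp; the last joint's range is limited). The gripper opens to 91 mm and grips with 3 to 60 N. Pads are 32 mm wide; open, the fingers measure 118 mm over their backs; the gripper's body (76 mm by 178 mm) begins 60 mm behind the grasp point.
Start: joints at [74.255, 18.312, 89.639, -0, 72.044, -1.146], TCP at [144.931, 556.451, 213.976] pointing down, gripper open.
Joint ranges: [-177.97, 177.97], [-48.28, 115.42], [12.27, 149.76], [-77.06, 257.06], [2.81, 150.46], [-146.56, 146.56]. Speed limits (degrees/s): [147.25, 147.25, 180, 180, 180, 180].

INTERFACE

Orientations are given as [roll, pitch, yaw] about the fixed x, y, z axes, in that order (R = Rz(yaw) Ry(pitch) Rx(roll)).
In Python, from workcell import env, eyes gives the robot as it stands.
- The arm moves only by the tool send_rows, never from a script. Its argument "targets" is text: rows parted by semicolons, each of 7 numbers parted by spaces: the shift along the tool's x, y, z in m, then the turn, a rotation vector about the tool's x, y, z in degrees, then the opening in per cent of the stroke, from 0 (shut) to 100 (fully open). A call has 1 to 12 rows; each row is the pose to reach, as a shift and turn from the pose commanded when the call began, along the tool's axes at that moment; what a row does not reach only later rows make up. A row lasts 1/12 s, in which the tool goes at most 41.7 mm and 7.16 degrees, less where a joint would pass 70% of its speed; a pose out of reach is approached as far as the arm can. A call with a gripper value outside its range is refused whole. The fingers move at their own pace and stop on an object; "grip_force" is the grip in N (left out, the last holds). Time passes only in rows, so rows that repeat a pose let the fingers close. It gives the time, the measured TCP pose, the force, the opening and the grip force at its end, in the units of the state.
- env.state(): the state, without advancing time (a new reading comes with each control period).
- eyes.grab_frame(name): name is "side" or "top"; returns a dict with "image" (420x560x3 uint8, blue, green, red), "fovy" (degrees; the focal length in pixels is half the picture's height over the tangent of half this angle, whatever the lens; pixels are square), "cx", "cy" (the principal point, pixels), "eye" and "attitude" of the camera in the world. Camera axes: x right, y up, looking along -z (the intrinsics and any distortion apply to the point x, -y, -z); pixel columns grow to the right and rows downward; lengths in mm; the calibration is good to about 2 mm. A picture is of the moment at which its call begins. There is no depth.
- env.job_done(): hands the job in; it is judged then, once.
The state is a dict: "time_s": time; "qpos": joint angles; "qvel": joint speeds; "effort": joint torques, N m; "ee_pos": TCP position; "ee_rot": TCP orientation; "force": force on the tool from outside, world axes, zero at the start; "torque": the same for the moment, N m; "gripper_width": finger opening in mm; "gripper_force": force on a finger pad.
Only numpy, scipy, OpenCV 4.12 (cv2) and the standard library are available. Lean on these libraries where they do the work, as an engineer would, in place of code of your own. Each camera call takes 0.05 s, during which the arm holds its last target. There are 200 camera calls.

## Working session

There is one attempt and no reset: what is moved stays moved. The work goes in short steps, Python scripts to look and compute and a tool call to move; the robot and the scene stay as the last step left them, time stands still between calls to the robot, and variables do not carry over. Pictures are saved under pics/ and viewed, at most 10 in all, crops included, and the job is handed in when it is done.

Besides the shell and the picture viewer there is one more tool, called as name(argument=value, ...), one argument or row to a line, values as JSON. send_rows: Moves the arm, as the interface text tells. Its arguments: {"type":"object","properties":{"targets":{"type":"string"},"grip_force":{"type":"number"}},"required":["targets"]}

```bash
mkdir -p pics; ls; python3 - <<'E'
from workcell import env, eyes
import cv2
print(env.state())
for n in("top","side"):
    f=eyes.grab_frame(n); cv2.imwrite(f"pics/{n}0.png",f["image"]); print(n,{k:v for k,v in f.items() if k!="image"})
E
```

```text
pics
{'time_s': 0.0, 'qpos': array([ 7.42557707e+01,  1.83499801e+01,  8.97059766e+01, -2.10999697e-03,
        7.20422618e+01, -1.14487872e+00]), 'qvel': array([-0.06090413, -0.0004711 , -0.08448622,  0.06496859,  0.05045749,
       -0.03363362]), 'effort': array([ 1.69817686e-03, -4.12461770e+01, -2.31981236e+01,  7.30171893e-02,
        4.55566426e-02, -1.50653468e-04]), 'ee_pos': array([144.7995758 , 555.95693887, 213.13982846]), 'ee_rot': array([-1.79901761e+02,  4.32277620e-05,  1.65401302e+02]), 'force': array([ 0.63436356, -0.50490959,  1.47126453]), 'torque': array([-0.02750125, -0.01330765, -0.00304457]), 'gripper_force': 0.0, 'gripper_width': 90.94942781230229}
top {'fovy': 44.193568481515776, 'cx': 275.20636238624735, 'cy': 211.0995746021591, 'eye': array([ 456.8863118 ,   18.57608589, 1480.00660225]), 'attitude': array([  6.41528279,  -0.17601258, -91.06877753])}
side {'fovy': 56.797810235136204, 'cx': 285.8603285221046, 'cy': 210.9193203615956, 'eye': array([347.86328184, 755.26725845, 561.7475681 ]), 'attitude': array([  58.80076981,    1.27609416, -162.16466736])}
```

View pics/top0.png

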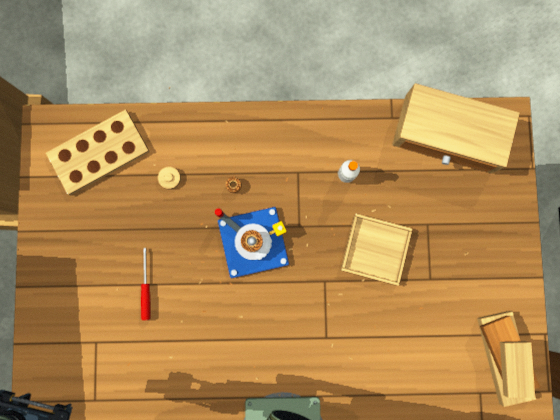

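View pics/side0.png

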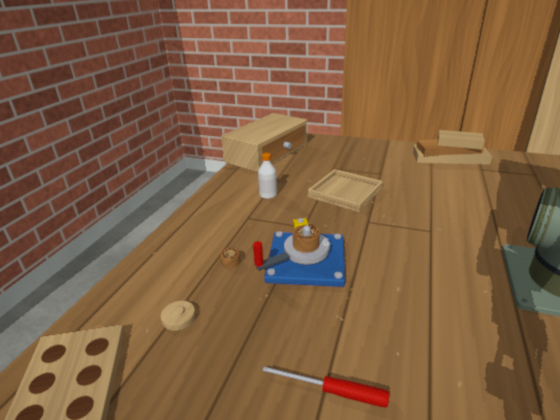

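The top view shows the fixture at about (253,242), the red handle at (220,212), the yellow clicker at (279,229), and the tray at (377,249). The target roll is on the spindle, and a smaller decoy roll sits at (233,185). The side view agrees: handle (258,253), roll (306,240), tray (345,190).

```bash
cat > h.py <<'E'
import numpy as np, cv2
from scipy.spatial.transform import Rotation as R
from workcell import env, eyes
class Cam:
    def __init__(s,n):
        f=eyes.grab_frame(n); s.im=f["image"]; s.c=np.array([f["cx"],f["cy"]]); s.e=np.array(f["eye"])
        s.f=210/np.tan(np.radians(f["fovy"]/2)); s.R=R.from_euler("xyz",f["attitude"],degrees=True).as_matrix()
        s.hsv=cv2.cvtColor(s.im,cv2.COLOR_BGR2HSV)
    def ray(s,uv):
        uv=np.atleast_2d(uv).astype(float); d=(uv-s.c)/s.f
        return np.c_[d[:,0],-d[:,1],-np.ones(len(d))]@s.R.T
    def on(s,uv,z):
        d=s.ray(uv); return (s.e+d*((z-s.e[2])/d[:,2])[:,None])
    def px(s,P):
        q=(np.atleast_2d(P)-s.e)@s.R; return np.c_[q[:,0]/-q[:,2],-q[:,1]/-q[:,2]]*s.f+s.c
    def blobs(s,lo,hi,box,n=1):
        m=cv2.inRange(s.hsv,np.array(lo),np.array(hi)); k=np.zeros_like(m); x0,y0,x1,y1=box; k[y0:y1,x0:x1]=m[y0:y1,x0:x1]
        cs=sorted(cv2.findContours(k,cv2.RETR_EXTERNAL,cv2.CHAIN_APPROX_NONE)[0],key=cv2.contourArea)[::-1][:n]
        return [c[:,0,:] for c in cs]
def rect(P): # world polygon
    r=cv2.minAreaRect(np.float32(P[:,:2])); return np.round(r[0],1),np.round(r[1],1),round(r[2],2)
E
python3 - <<'E'
from h import *
t=Cam("top"); s=Cam("side")
def cen(c):
    m=cv2.moments(c); return np.array([m["m10"]/m["m00"],m["m01"]/m["m00"]])
for n,c,b in(("top",t,(195,190,310,290)),("side",s,(240,200,370,300))):
    bl=np.vstack(c.blobs((100,120,50),(130,255,255),b,6)); print(n,"plate",rect(c.on(bl,20)))
    w=c.blobs((0,0,120),(180,60,255),b)[0]; print(" disc",rect(c.on(w,46)),len(w))
    y=c.blobs((22,150,120),(35,255,255),b)[0]; print(" yellow",rect(c.on(y,55)))
    r=c.blobs((0,170,80),(6,255,255),b)[0]; print(" red px",cen(r),cv2.boundingRect(r),"mid z68",c.on(cen(r),68.5)[0],"z96",c.on(cen(r),96)[0])
    o=c.blobs((5,100,30),(19,255,255),b)
    if o: print(" roll",cv2.boundingRect(o[0]),rect(c.on(o[0],81 if n=="top" else 63)))
cv2.imwrite("pics/c1.png",np.hstack([cv2.resize(t.im[190:290,200:300],(400,400),interpolation=2),cv2.resize(s.im[205:295,250:350],(400,400),interpolation=2)]))
cv2.imwrite("pics/c2.png",np.hstack([cv2.resize(t.im[205:295,332:422],(400,400),interpolation=2),cv2.resize(s.im[160:220,300:390],(400,267),interpolation=2).copy() if 0 else cv2.resize(s.im[150:240,300:390],(400,400),interpolation=2)]))
E
```

```text
top plate (array([534.8,  75.8]), array([168.3, 167.8]), 11.98)
 disc (array([534.6,  74.3]), array([99.9, 97. ]), 88.95) 102
 yellow (array([567. ,   7.7]), array([34.7, 43.3]), 25.52)
 red px [218.67078189 212.33744856] (215, 209, 9, 8) mid z68 [614.90811253 166.47540141  68.5       ] z96 [611.82941668 163.59391919  96.        ]
 roll (195, 190, 115, 100) (array([539.3,  76.1]), array([311.6, 267.9]), 88.96)
side plate (array([528.9,  83.9]), array([166.9, 182.1]), 11.96)
 disc (array([527.4,  90.1]), array([101. , 104.3]), 12.66) 133
 yellow (array([565.8,   3.4]), array([33.9, 39.3]), 16.93)
 red px [257.67137476 253.35310734] (253, 241, 10, 26) mid z68 [612.1528687  161.46363207  68.5       ] z96 [597.41794833 194.56992753  96.        ]
 roll (240, 200, 130, 100) (array([533.4,  84.3]), array([334.3, 362.6]), 15.59)
```

View pics/c1.png

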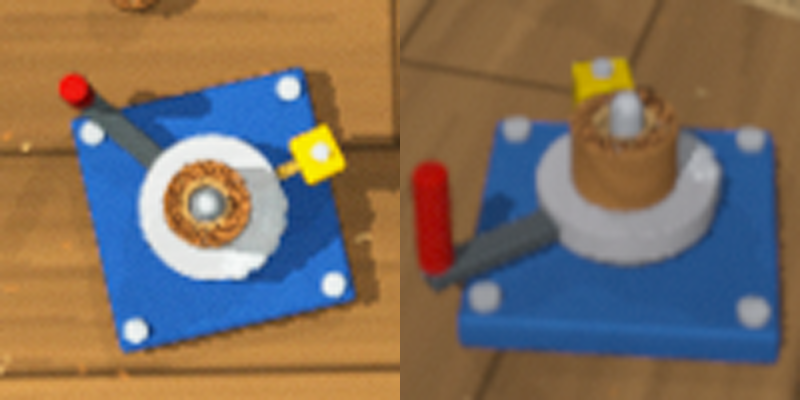

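View pics/c2.png

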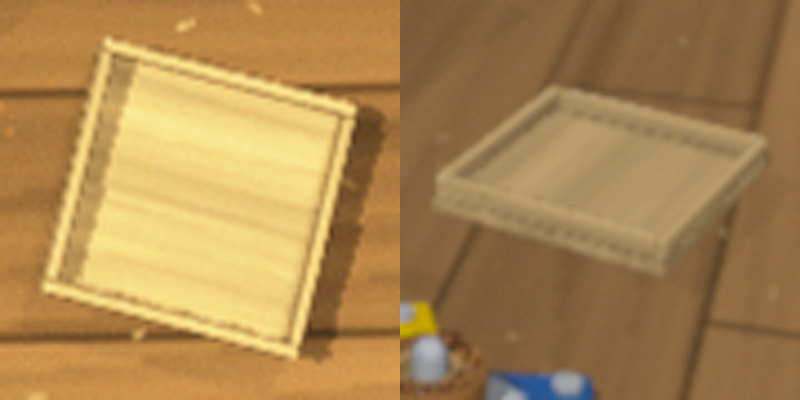

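The crop shows the plate, disc and spindle at (207,203) in the left crop. The tray's outer corners in the left crop are (107,38), (357,103), (297,358) and (43,290). The tray is empty. I'll convert these and plan the first move.

```bash
cat >> h.py <<'E'
def plan(x,y,z,yaw):
    st=env.state(); A=R.from_euler("xyz",st["ee_rot"],degrees=True); B=R.from_euler("xyz",[180,0,yaw],degrees=True)
    print("shift",np.round(A.inv().apply(np.array([x,y,z])-st["ee_pos"])/1000,4),"rot",np.round((A.inv()*B).as_rotvec(degrees=True),1),"now",st["ee_pos"].round(1),st["ee_rot"].round(1))
E
python3 - <<'E'
from h import *
t=Cam("top"); s=Cam("side")
c=np.array([[107,38],[357,103],[297,358],[43,290]])/4.4444+[332,205]
P=t.on(c,25)[:,:2]; print("tray",P.round(1),P.mean(0),np.linalg.norm(P-np.roll(P,1,0),axis=1))
c=np.array([[555,88],[766,138],[662,245],[437,180]])-[400,0]; P=s.on(c/4.4444+[300,150],25)[:,:2]; print(P.round(1),P.mean(0))
print("tip",t.on([251.7,240.8],93)[0],s.on([306.5,227.5],93)[0])
print("handle top",t.on([200+74.5/4,190+89/4],96)[0],s.on([250+30/4,205+168/4.444],96)[0])
print("block top",t.on([200+320/4,190+151/4],55)[0])
print("bolts",t.on(np.array([[91,132],[289,87],[334,284],[134,330]])/4+[200,190],24).round(1))
plan(534,76,214,150)
E
```

```text
tray [[ 609.2 -217.7]
 [ 564.8 -375. ]
 [ 405.2 -329.6]
 [ 450.6 -171.6]] [ 507.45735988 -273.48232809] [165.16874107 163.46767921 165.88076944 164.32792705]
[[ 557.2 -370.5]
 [ 403.4 -329.8]
 [ 449.  -167.7]
 [ 602.9 -212.1]] [ 503.11013216 -270.00979331]
tip [533.78004386  75.90522724  93.        ] [530.43864624  75.48619518  93.        ]
handle top [612.06842609 163.71552991  96.        ] [610.67031086 161.69905404  96.        ]
block top [570.48292992  -1.16593687  55.        ]
bolts [[589.4 159.8  24. ]
 [618.8  19.5  24. ]
 [479.4  -9.6  24. ]
 [450.  130.8  24. ]]
shift [-4.976e-01 -3.667e-01 -1.000e-04] rot [-0.   0.  15.4] now [144.9 556.3 213.7] [-180.     0.   165.4]
```

send_rows(
  targets="-0.02 -0.015 0 0 0 1 100; -0.05 -0.037 0 0 0 2 100; -0.075 -0.055 0 0 0 3 100; -0.1 -0.074 0 0 0 4 100; -0.125 -0.092 0 0 0 5 100; -0.15 -0.11 0 0 0 6 100; -0.175 -0.129 0 0 0 7 100; -0.2 -0.147 0 0 0 8 100; -0.225 -0.166 0 0 0 9 100; -0.25 -0.184 0 0 0 10 100; -0.275 -0.203 0 0 0 11 100; -0.3 -0.221 0 0 0 12 100",
  grip_force=20,
)

```text
time_s: 1.3
ee_pos: [380.2, 265.6, 214.1]
ee_rot: [180.0, 0.0, 153.4]
force: [0.5, 0.7, -0.5]
gripper_width: 90.9
gripper_force: 0.0
```

```bash
python3 -c "
from h import *
plan(533.7,75.5,180,150)"
```

```text
shift [-0.2224 -0.1011  0.0341] rot [0.  0.  3.4] now [380.2 265.6 214.1] [180.    0.  153.4]
```

send_rows(
  targets="-0.025 -0.011 0 0 0 1 100; -0.05 -0.023 0 0 0 2 100; -0.075 -0.034 0 0 0 3.4 100; -0.1 -0.045 0 0 0 3.4 100; -0.125 -0.057 0.005 0 0 3.4 100; -0.15 -0.068 0.01 0 0 3.4 100; -0.175 -0.08 0.015 0 0 3.4 100; -0.2 -0.091 0.022 0 0 3.4 100; -0.215 -0.098 0.03 0 0 3.4 100; -0.2225 -0.101 0.034 0 0 3.4 100; -0.2225 -0.101 0.034 0 0 3.4 100; -0.2225 -0.101 0.034 0 0 3.4 100",
)

```text
time_s: 2.3
ee_pos: [532.8, 77.4, 179.8]
ee_rot: [-180.0, -0.1, 150.0]
force: [-0.2, -0.0, -0.1]
gripper_width: 91.5
gripper_force: 0.0
```

```bash
python3 -c "
from h import *
plan(533.7,75.5,51,150)"
```

```text
shift [-0.0018 -0.0012  0.1288] rot [-0.  -0.1 -0. ] now [532.8  77.4 179.8] [-1.8e+02 -1.0e-01  1.5e+02]
```

send_rows(
  targets="-0.0018 -0.001 0.02 0 0 0 100; -0.0018 -0.001 0.045 0 0 0 100; -0.0018 -0.001 0.07 0 0 0 100; -0.0018 -0.001 0.09 0 0 0 100; -0.0018 -0.001 0.105 0 0 0 100; -0.0018 -0.001 0.115 0 0 0 100; -0.0018 -0.001 0.123 0 0 0 100; -0.0018 -0.001 0.1285 0 0 0 100; -0.0018 -0.001 0.1285 0 0 0 100; -0.0018 -0.001 0.1285 0 0 0 72; -0.0018 -0.001 0.1285 0 0 0 72; -0.0018 -0.001 0.1285 0 0 0 72",
)

```text
time_s: 3.3
ee_pos: [534.9, 75.4, 52.3]
ee_rot: [179.9, 0.1, 150.0]
force: [1.2, -0.3, 0.5]
gripper_width: 74.2
gripper_force: 0.0
```

send_rows(
  targets="0 0 0 0 0 0 66; 0 0 0 0 0 0 60; 0 0 0 0 0 0 55; 0 0 0 0 0 0 55; 0 0 0 0 0 0 55; 0 0 0 0 0 0 55",
  grip_force=20,
)

```text
time_s: 3.8
ee_pos: [534.6, 75.2, 51.8]
ee_rot: [180.0, 0.0, 150.0]
force: [-0.3, -0.3, 4.2]
gripper_width: 60.1
gripper_force: 20.0
```

send_rows(
  targets="0 0 -0.004 0 0 0 50; 0 0 -0.01 0 0 0 50; 0 0 -0.018 0 0 0 50; 0 0 -0.028 0 0 0 50; 0 0 -0.038 0 0 0 50; 0 0 -0.05 0 0 0 50; 0 0 -0.065 0 0 0 50; 0 0 -0.08 0 0 0 50; 0 0 -0.095 0 0 0 50; 0 0 -0.11 0 0 0 50; 0 0 -0.11 0 0 0 50; 0 0 -0.11 0 0 0 50",
  grip_force=25,
)

```text
time_s: 4.8
ee_pos: [534.8, 75.3, 162.6]
ee_rot: [179.9, 0.1, 150.0]
force: [0.1, -0.6, 0.0]
gripper_width: 60.1
gripper_force: 25.0
```

```bash
python3 -c "
from h import *
s=Cam('side'); cv2.imwrite('pics/l.png',cv2.resize(s.im[130:300,220:400],(540,510)))
plan(505.5,-272,162,150)
t=Cam('top'); b=t.blobs((8,0,200),(30,40,255),(320,140,370,190))
print(t.on([[349,170]],100))"
```

```text
shift [-0.1488 -0.315  -0.0005] rot [ 0.  0. -0.] now [534.1  75.2 161.5] [180.   0. 150.]
[[ 720.35517445 -190.61026493  100.        ]]
```

View pics/l.png

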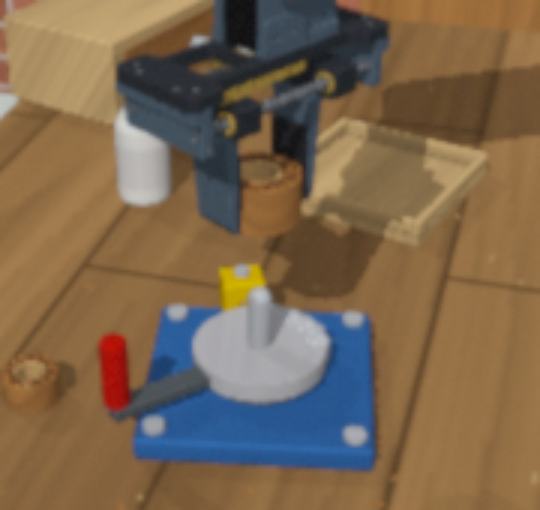

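The roll is held clear of the spindle at (265,195) in the crop, and the lever is still at rest. Next I carry it to the tray.

send_rows(
  targets="-0.007 -0.014 0 0 0 0 50; -0.02 -0.042 0 0 0 0 50; -0.034 -0.072 0 0 0 0 50; -0.048 -0.101 0 0 0 0 50; -0.062 -0.131 0 0 0 0 50; -0.076 -0.161 0 0 0 0 50; -0.09 -0.19 0 0 0 0 50; -0.104 -0.22 0 0 0 0 50; -0.118 -0.25 0 0 0 0 50; -0.132 -0.279 0 0 0 0 50; -0.143 -0.303 0 0 0 0 50; -0.149 -0.315 0 0 0 0 50",
)

```text
time_s: 5.9
ee_pos: [504.8, -274.7, 160.1]
ee_rot: [-179.9, -0.1, 149.9]
force: [1.6, 0.0, -0.7]
gripper_width: 59.9
gripper_force: 25.0
```

send_rows(
  targets="0 0 0.01 0 0 0 50; 0 0 0.03 0 0 0 50; 0 0 0.055 0 0 0 50; 0 0 0.08 0 0 0 50; 0 0 0.1 0 0 0 50; 0 0 0.115 0 0 0 50; 0 0 0.125 0 0 0 50; 0 0 0.133 0 0 0 50; 0 0 0.139 0 0 0 50; 0 0 0.143 0 0 0 50; 0 0 0.1445 0 0 0 50; 0 0 0.1455 0 0 0 50",
)

```text
time_s: 6.9
ee_pos: [506.2, -272.1, 16.2]
ee_rot: [180.0, 0.0, 150.0]
force: [-0.8, 0.3, -0.5]
gripper_width: 60.0
gripper_force: 25.0
```

send_rows(
  targets="0 0 0.001 0 0 0 50; 0 0 0.002 0 0 0 50; 0 0 0.0025 0 0 0 50; 0 0 0.0025 0 0 0 50",
)

```text
time_s: 7.23
ee_pos: [506.1, -272.2, 13.9]
ee_rot: [180.0, 0.1, 150.0]
force: [-0.9, 0.1, 1.5]
gripper_width: 59.5
gripper_force: 25.0
```

Near contact, so I release, lift and turn toward the handle.

send_rows(
  targets="0 0 0 0 0 0 68; 0 0 0 0 0 0 72; 0 0 0 0 0 0 82; 0 0 0 0 0 0 82; 0 0 -0.005 0 0 0 82; 0 0 -0.02 0 0 0 82; 0 0 -0.045 0 0 0 82; 0 0 -0.075 0 0 0 82; 0 0 -0.105 0 0 0 82; 0 0 -0.135 0 0 0 82; 0 0 -0.155 0 0 0 82; 0 0 -0.165 0 0 0 82",
)

```text
time_s: 8.23
ee_pos: [507.1, -272.7, 182.2]
ee_rot: [180.0, 0.3, 150.0]
force: [0.3, 0.3, -0.7]
gripper_width: 74.8
gripper_force: 0.0
```

```bash
python3 -c "
from h import *
plan(612,163,180,48.6)
t=Cam('top');cv2.imwrite('pics/p.png',cv2.resize(t.im[185:305,200:440],(800,400)))"
```

```text
shift [0.127  0.4298 0.0015] rot [  0.3   0.2 101.4] now [ 507.1 -272.7  182.2] [180.    0.3 150. ]
```

View pics/p.png

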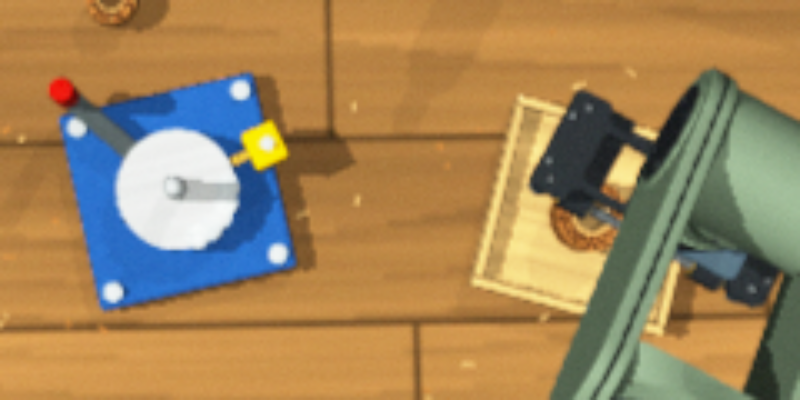

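The roll lies flat in the tray at (590,215) in the crop, and the lever is still at rest. I'm moving over the handle.

send_rows(
  targets="0.004 0.012 0 0 0 4 82; 0.012 0.037 0 0 0 10 82; 0.02 0.065 0 0 0 16 82; 0.028 0.094 0 0 0 22 82; 0.037 0.124 0 0 0 28 82; 0.046 0.154 0 0 0 34 82; 0.055 0.184 0 0 0 40 82; 0.064 0.214 0 0 0 46 82; 0.073 0.244 0 0 0 52 82; 0.082 0.274 0 0 0 58 82; 0.09 0.304 0 0 0 64 82; 0.099 0.334 0 0 0 70 82",
)

```text
time_s: 9.28
ee_pos: [586.5, 68.2, 176.7]
ee_rot: [-179.8, 0.0, 79.7]
force: [0.4, -0.6, 0.7]
gripper_width: 74.7
gripper_force: 0.0
```

```bash
python3 -c "
from h import *
plan(612,163,130,48.6)"
```

```text
shift [0.0979 0.0083 0.0466] rot [-0.1  0.1 31.1] now [586.5  68.2 176.7] [-179.8    0.    79.7]
```

send_rows(
  targets="0.02 0.002 0 0 0 6 75; 0.045 0.004 0.005 0 0 12 68; 0.07 0.006 0.012 0 0 18 60; 0.088 0.008 0.025 0 0 24 60; 0.098 0.0083 0.036 0 0 30 60; 0.098 0.0083 0.045 0 0 31 60; 0.098 0.0083 0.045 0 0 31 60; 0.098 0.0083 0.045 0 0 31 60",
)

```text
time_s: 9.95
ee_pos: [611.4, 160.9, 132.2]
ee_rot: [-179.9, 0.2, 49.1]
force: [0.2, 0.3, 0.2]
gripper_width: 54.5
gripper_force: 0.0
```

```bash
python3 -c "
from h import *
plan(612,163,54,48.6)"
```

```text
shift [ 0.0022 -0.0008  0.0782] rot [-0.1  0.2  0.5] now [611.4 160.9 132.2] [-179.9    0.2   49.1]
```

send_rows(
  targets="0.002 -0.001 0.01 0 0 0.5 60; 0.002 -0.001 0.03 0 0 0.5 60; 0.002 -0.001 0.05 0 0 0.5 60; 0.002 -0.001 0.065 0 0 0.5 60; 0.002 -0.001 0.074 0 0 0.5 60; 0.002 -0.001 0.078 0 0 0.5 60; 0.002 -0.001 0.078 0 0 0.5 45; 0.002 -0.001 0.078 0 0 0.5 34; 0.002 -0.001 0.078 0 0 0.5 30; 0.002 -0.001 0.078 0 0 0.5 30; 0.002 -0.001 0.078 0 0 0.5 30; 0.002 -0.001 0.078 0 0 0.5 30",
)

```text
time_s: 10.95
ee_pos: [613.1, 164.1, 56.0]
ee_rot: [180.0, -0.1, 48.5]
force: [-0.4, 1.3, -0.9]
gripper_width: 27.6
gripper_force: 0.0
```

send_rows(
  targets="0 0 0 0 0 0 24; 0 0 0 0 0 0 18; 0 0 0 0 0 0 14; 0 0 0 0 0 0 14; 0 0 0 0 0 0 14; 0 0 0 0 0 0 14",
  grip_force=25,
)

```text
time_s: 11.45
ee_pos: [611.9, 165.0, 55.7]
ee_rot: [-179.9, -0.0, 48.5]
force: [-3.0, 3.9, 2.9]
gripper_width: 19.8
gripper_force: 25.0
```

```bash
cat >> h.py <<'E'
def arc(th0,ths,C=(534,75.4),r=118.0):
    "tool-frame rows moving around axis from lever angle th0 by ths (rad), tool yawing along"
    st=env.state(); A=R.from_euler("xyz",st["ee_rot"],degrees=True); p=np.array([*(st["ee_pos"][:2]-C),0])
    for d in ths:
        q=R.from_rotvec([0,0,d]); print(d,np.round(A.inv().apply(q.apply(p)-p)/1000,4),"rot",round(-np.degrees(d),1))
def rep(C=(534,75.4)):
    st=env.state(); p=st["ee_pos"][:2]-C; a=np.arctan2(p[1],p[0]); F=st["force"]
    print("t",st["time_s"],"r",np.hypot(*p).round(1),"phi",np.degrees(a).round(2),"lever~",round(a-PHI0,3),"Ftan",round(float(-F[0]*np.sin(a)+F[1]*np.cos(a)),2),"Frad",round(float(F[0]*np.cos(a)+F[1]*np.sin(a)),2),"Fz",F[2].round(1),"yaw",st["ee_rot"][2].round(1),"w",st["gripper_width"].round(1),st["ee_pos"].round(1))
PHI0=np.radians(12.0)+0.641
E
python3 -c "
from h import *
rep(); arc(0,[.05,.1,.15,.2,.25,.3])"
```

```text
Traceback (most recent call last):
  File "h.py", line 32, in rep
    print("t",st["time_s"],"r",np.hypot(*p).round(1),"phi",np.degrees(a).round(2),"lever~",round(a-PHI0,3),"Ftan",round(float(-F[0]*np.sin(a)+F[1]*np.cos(a)),2),"Frad",round(float(F[0]*np.cos(a)+F[1]*np.sin(a)),2),"Fz",F[2].round(1),"yaw",st["ee_rot"][2].round(1),"w",st["gripper_width"].round(1),st["ee_pos"].round(1))
                                                                                                                                                                                                                                                                            ^^^^^^^^^^^^^^^^^^^^^^^^^
AttributeError: 'float' object has no attribute 'round'
```

```bash
sed -i 's/st\["gripper_width"\].round(1)/round(st["gripper_width"],1)/' h.py; python3 -c "
from h import *
rep(); arc(0,[.05,.1,.15,.2,.25,.3])"
```

```text
t 11.45 r 118.7 phi 48.98 lever~ 0.005 Ftan 4.84 Frad 0.98 Fz 2.9 yaw 48.5 w 19.8 [611.9 165.   55.7]
0.05 [-0.0002 -0.0059  0.    ] rot -2.9
0.1 [-0.0007 -0.0118  0.    ] rot -5.7
0.15 [-0.0015 -0.0177  0.    ] rot -8.6
0.2 [-0.0026 -0.0236  0.0001] rot -11.5
0.25 [-0.0039 -0.0293  0.0001] rot -14.3
0.3 [-0.0056 -0.035   0.0001] rot -17.2
```

send_rows(
  targets="-0.0002 -0.0059 0 0 0 -2.87 14; -0.0007 -0.0118 0 0 0 -5.73 14; -0.0015 -0.0177 0 0 0 -8.6 14; -0.0026 -0.0236 0 0 0 -11.46 14; -0.0026 -0.0236 0 0 0 -11.46 14; -0.0026 -0.0236 0 0 0 -11.46 14",
  grip_force=35,
)

```text
time_s: 11.95
ee_pos: [594.8, 177.5, 55.7]
ee_rot: [179.9, -0.1, 59.9]
force: [2.8, -0.9, -0.9]
gripper_width: 19.3
gripper_force: 35.0
```

```bash
python3 -c "
from h import *
rep()"
```

```text
t 11.95 r 118.8 phi 59.23 lever~ 0.183 Ftan -2.83 Frad 0.64 Fz -0.9 yaw 59.9 w 19.3 [594.8 177.5  55.7]
```

send_rows(
  targets="-0.0002 -0.0059 0 0 0 -2.87 14; -0.0002 -0.0059 0 0 0 -2.87 14",
)

```text
time_s: 12.12
ee_pos: [589.5, 180.4, 55.7]
ee_rot: [179.9, -0.1, 62.8]
force: [4.7, -1.0, -1.3]
gripper_width: 19.3
gripper_force: 35.0
```

send_rows(
  targets="-0.0002 -0.0059 0 0 0 -2.87 14; -0.0002 -0.0059 0 0 0 -2.87 14",
)

```text
time_s: 12.28
ee_pos: [584.9, 182.9, 55.7]
ee_rot: [179.8, -0.1, 65.7]
force: [6.3, -0.5, -2.2]
gripper_width: 19.5
gripper_force: 35.0
```

send_rows(
  targets="-0.0002 -0.0059 0 0 0 -2.87 14; -0.0002 -0.0059 0 0 0 -2.87 14",
)

```text
time_s: 12.45
ee_pos: [579.6, 185.2, 55.7]
ee_rot: [179.8, -0.1, 68.6]
force: [5.3, 0.6, -2.0]
gripper_width: 19.4
gripper_force: 35.0
```

send_rows(
  targets="-0.0002 -0.0059 0 0 0 -2.87 14; -0.0002 -0.0059 0 0 0 -2.87 14",
)

```text
time_s: 12.62
ee_pos: [573.8, 187.4, 55.7]
ee_rot: [179.8, -0.1, 71.4]
force: [4.6, 0.5, -1.6]
gripper_width: 19.6
gripper_force: 35.0
```

```bash
python3 -c "
from h import *
rep()"
```

```text
t 12.6167 r 118.9 phi 70.45 lever~ 0.379 Ftan -4.17 Frad 2.02 Fz -1.6 yaw 71.4 w 19.6 [573.8 187.4  55.7]
```

send_rows(
  targets="-0.0001 -0.003 0 0 0 -1.43 14; -0.0001 -0.003 0 0 0 -1.43 14",
)

```text
time_s: 12.78
ee_pos: [571.3, 188.3, 55.7]
ee_rot: [179.8, -0.1, 72.8]
force: [6.2, 1.9, -2.3]
gripper_width: 19.5
gripper_force: 35.0
```

send_rows(
  targets="-0.0001 -0.003 0 0 0 -1.43 14; -0.0001 -0.003 0 0 0 -1.43 14",
)

```text
time_s: 12.95
ee_pos: [568.3, 189.3, 55.7]
ee_rot: [179.8, -0.1, 74.2]
force: [4.7, 2.7, -2.5]
gripper_width: 19.4
gripper_force: 35.0
```

send_rows(
  targets="-0.0001 -0.003 0 0 0 -1.43 14; -0.0001 -0.003 0 0 0 -1.43 14",
)

```text
time_s: 13.12
ee_pos: [565.6, 190.1, 55.7]
ee_rot: [179.8, -0.2, 75.7]
force: [5.7, 2.3, -2.3]
gripper_width: 19.4
gripper_force: 35.0
```

send_rows(
  targets="-0.0001 -0.003 0 0 0 -1.43 14; -0.0001 -0.003 0 0 0 -1.43 14",
)

```text
time_s: 13.28
ee_pos: [562.6, 191.0, 55.7]
ee_rot: [179.8, -0.2, 77.1]
force: [6.1, 4.0, -3.2]
gripper_width: 19.1
gripper_force: 35.0
```

send_rows(
  targets="-0.0001 -0.003 0 0 0 -1.43 14; -0.0001 -0.003 0 0 0 -1.43 14",
)

```text
time_s: 13.45
ee_pos: [559.6, 191.7, 55.7]
ee_rot: [179.8, -0.2, 78.5]
force: [4.5, 3.1, -2.3]
gripper_width: 19.3
gripper_force: 35.0
```

send_rows(
  targets="-0.0001 -0.003 0 0 0 -1.43 14; -0.0001 -0.003 0 0 0 -1.43 14",
)

```text
time_s: 13.62
ee_pos: [556.4, 192.4, 55.7]
ee_rot: [179.8, -0.2, 80.0]
force: [4.2, 4.7, -2.6]
gripper_width: 19.0
gripper_force: 35.0
```

```bash
python3 -c "
from h import *
rep()"
```

```text
t 13.6167 r 119.1 phi 79.18 lever~ 0.531 Ftan -3.2 Frad 5.39 Fz -2.6 yaw 80.0 w 19.0 [556.4 192.4  55.7]
```

```bash
python3 -c "
from h import *
s=Cam('side');t=Cam('top');cv2.imwrite('pics/q.png',np.hstack([cv2.resize(t.im[180:280,200:300],(400,400),interpolation=2),cv2.resize(s.im[200:300,230:330],(400,400),interpolation=2)]))
rep();print(env.state()['torque'])"
```

```text
t 13.7167 r 119.2 phi 79.34 lever~ 0.534 Ftan -2.65 Frad 5.1 Fz -3.1 yaw 79.9 w 19.5 [556.  192.5  55.7]
[ 0.51722458 -0.48939773  0.03113485]
```

View pics/q.png

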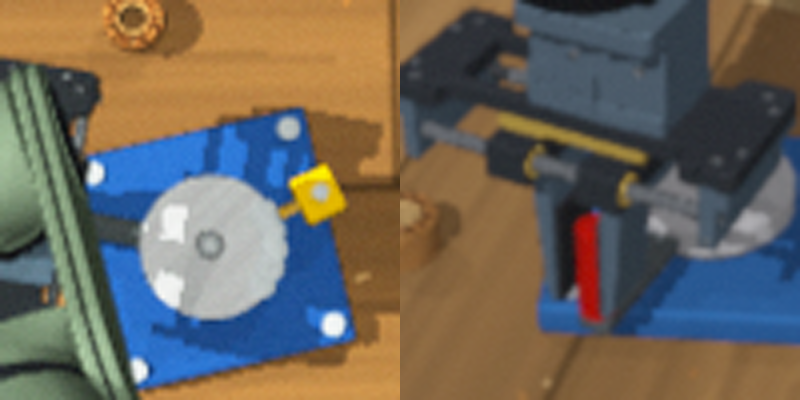

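The handle is firmly held in the pads at (590,265) in the right crop, and the lever has turned about 30°. That fits being just past the first click. I'll continue in fine steps and watch for the second bump.

send_rows(
  targets="0.001 -0.0048 0 0 0 -2.3 14; 0.001 -0.0048 0 0 0 -2.3 14; 0.001 -0.0048 0 0 0 -2.3 14",
)

```text
time_s: 13.97
ee_pos: [551.6, 193.3, 55.7]
ee_rot: [179.8, -0.1, 82.3]
force: [4.9, 0.7, -2.0]
gripper_width: 19.6
gripper_force: 35.0
```

send_rows(
  targets="0 -0.0048 0 0 0 -2.3 14; 0 -0.0048 0 0 0 -2.3 14",
)

```text
time_s: 14.13
ee_pos: [547.7, 193.9, 55.7]
ee_rot: [179.7, -0.1, 84.6]
force: [7.1, 0.3, -3.4]
gripper_width: 19.4
gripper_force: 35.0
```

send_rows(
  targets="0 -0.0048 0 0 0 -2.3 14; 0 -0.0048 0 0 0 -2.3 14",
)

```text
time_s: 14.3
ee_pos: [542.5, 194.4, 55.6]
ee_rot: [179.7, -0.1, 86.9]
force: [4.7, 0.9, -2.4]
gripper_width: 19.8
gripper_force: 35.0
```

send_rows(
  targets="0 -0.0024 0 0 0 -1.15 14; 0 -0.0024 0 0 0 -1.15 14",
)

```text
time_s: 14.47
ee_pos: [540.7, 194.6, 55.7]
ee_rot: [179.7, -0.1, 88.0]
force: [8.5, -0.0, -3.9]
gripper_width: 19.2
gripper_force: 35.0
```

send_rows(
  targets="0 -0.0024 0 0 0 -1.15 14; 0 -0.0024 0 0 0 -1.15 14",
)

```text
time_s: 14.63
ee_pos: [538.1, 194.8, 55.7]
ee_rot: [179.7, -0.1, 89.1]
force: [6.4, 0.8, -3.0]
gripper_width: 19.4
gripper_force: 35.0
```

send_rows(
  targets="0 -0.0024 0 0 0 -1.15 14; 0 -0.0024 0 0 0 -1.15 14",
)

```text
time_s: 14.8
ee_pos: [535.7, 194.8, 55.6]
ee_rot: [179.7, -0.1, 90.3]
force: [6.8, 1.2, -3.9]
gripper_width: 19.4
gripper_force: 35.0
```

send_rows(
  targets="0 -0.0024 0 0 0 -1.15 14; 0 -0.0024 0 0 0 -1.15 14",
)

```text
time_s: 14.97
ee_pos: [533.0, 194.9, 55.7]
ee_rot: [179.7, -0.1, 91.4]
force: [5.1, 2.2, -3.1]
gripper_width: 19.6
gripper_force: 35.0
```

```bash
python3 -c "
from h import *
rep()"
```

```text
t 14.9667 r 119.5 phi 90.49 lever~ 0.729 Ftan -5.17 Frad 2.17 Fz -3.1 yaw 91.4 w 19.6 [533.  194.9  55.7]
```

send_rows(
  targets="0 -0.0024 0 0 0 -1.15 14; 0 -0.0024 0 0 0 -1.15 14; 0 -0.0024 0 0 0 -1.15 14",
)

```text
time_s: 15.22
ee_pos: [530.5, 194.9, 55.7]
ee_rot: [179.8, -0.1, 92.6]
force: [4.9, 1.8, -2.8]
gripper_width: 19.1
gripper_force: 35.0
```

send_rows(
  targets="0 -0.0024 0 0 0 -1.15 14; 0 -0.0024 0 0 0 -1.15 14; 0 -0.0024 0 0 0 -1.15 14",
)

```text
time_s: 15.47
ee_pos: [527.7, 194.8, 55.7]
ee_rot: [179.8, -0.1, 93.7]
force: [5.4, 1.0, -3.0]
gripper_width: 19.2
gripper_force: 35.0
```

send_rows(
  targets="0 -0.0024 0 0 0 -1.15 14; 0 -0.0024 0 0 0 -1.15 14; 0 -0.0024 0 0 0 -1.15 14",
)

```text
time_s: 15.72
ee_pos: [525.6, 194.7, 55.7]
ee_rot: [179.8, -0.1, 94.9]
force: [6.1, 2.4, -2.7]
gripper_width: 19.5
gripper_force: 35.0
```

send_rows(
  targets="0 -0.0024 0 0 0 -1.15 14; 0 -0.0024 0 0 0 -1.15 14; 0 -0.0024 0 0 0 -1.15 14",
)

```text
time_s: 15.97
ee_pos: [522.9, 194.6, 55.6]
ee_rot: [179.8, -0.1, 96.0]
force: [4.2, 2.3, -2.1]
gripper_width: 19.3
gripper_force: 35.0
```

send_rows(
  targets="0 -0.0024 0 0 0 -1.15 14; 0 -0.0024 0 0 0 -1.15 14; 0 -0.0024 0 0 0 -1.15 14",
)

```text
time_s: 16.22
ee_pos: [520.3, 194.3, 55.7]
ee_rot: [179.8, -0.1, 97.2]
force: [4.1, 3.3, -1.4]
gripper_width: 19.2
gripper_force: 35.0
```

```bash
python3 -c "
from h import *
rep()"
```

```text
t 16.2167 r 119.7 phi 96.56 lever~ 0.835 Ftan -4.45 Frad 2.82 Fz -1.4 yaw 97.2 w 19.2 [520.3 194.3  55.7]
```

```bash
cat > m.py <<'E'
from h import *
C=np.array([534,75.4]); o=[]
for i in range(5):
    eyes.grab_frame("top"); s=env.state(); p=s["ee_pos"][:2]-C; a=np.arctan2(p[1],p[0]); F=s["force"]
    o.append([a-PHI0,-F[0]*np.sin(a)+F[1]*np.cos(a),F[0]*np.cos(a)+F[1]*np.sin(a),F[2],s["effort"][0]])
o=np.array(o); print("lever,Ft,Fr,Fz,eff",o.mean(0).round(3),"sd",o.std(0).round(2)[1],"t",s["time_s"])
E
python3 m.py
```

```text
lever,Ft,Fr,Fz,eff [ 0.836 -4.664  2.57  -2.067 -0.746] sd 0.36 t 16.4667
```

send_rows(
  targets="0 -0.0036 0 0 0 -1.72 14; 0 -0.0036 0 0 0 -1.72 14; 0 -0.0036 0 0 0 -1.72 14",
)

```text
time_s: 16.72
ee_pos: [516.5, 193.9, 55.7]
ee_rot: [179.8, -0.1, 98.9]
force: [3.9, 3.0, -2.5]
gripper_width: 19.8
gripper_force: 35.0
```

```bash
python3 m.py
```

```text
lever,Ft,Fr,Fz,eff [ 0.867 -4.65   2.815 -1.919 -0.83 ] sd 0.55 t 16.9667
```

send_rows(
  targets="0 -0.0036 0 0 0 -1.72 14; 0 -0.0036 0 0 0 -1.72 14; 0 -0.0036 0 0 0 -1.72 14",
)

```text
time_s: 17.22
ee_pos: [514.1, 193.5, 55.7]
ee_rot: [179.7, -0.1, 100.6]
force: [7.1, 3.5, -4.9]
gripper_width: 19.3
gripper_force: 35.0
```

```bash
python3 m.py
```

```text
lever,Ft,Fr,Fz,eff [ 0.888 -7.33   1.928 -4.295 -0.216] sd 0.58 t 17.4667
```

send_rows(
  targets="0 -0.0036 0 0 0 -1.72 14; 0 -0.0036 0 0 0 -1.72 14; 0 -0.0036 0 0 0 -1.72 14",
)

```text
time_s: 17.72
ee_pos: [510.7, 192.9, 55.7]
ee_rot: [179.7, -0.1, 102.3]
force: [7.3, 3.7, -4.5]
gripper_width: 19.0
gripper_force: 35.0
```

```bash
python3 m.py
```

```text
lever,Ft,Fr,Fz,eff [ 0.917 -7.316  2.279 -4.309 -0.468] sd 0.54 t 17.9667
```

send_rows(
  targets="0 -0.0036 0 0 0 -1.72 14; 0 -0.0036 0 0 0 -1.72 14; 0 -0.0036 0 0 0 -1.72 14",
)

```text
time_s: 18.22
ee_pos: [506.8, 192.1, 55.7]
ee_rot: [179.7, -0.1, 104.1]
force: [5.2, 3.3, -4.5]
gripper_width: 19.7
gripper_force: 35.0
```

```bash
python3 m.py
```

```text
lever,Ft,Fr,Fz,eff [ 0.951 -6.183  2.223 -3.795 -0.817] sd 0.55 t 18.4667
```

Averaged force resolves it now. The next bump meets the pin at a lever angle of about 0.875, as predicted for notch 2. I should feel the third click near 1.02, with the third notch near 1.165.

send_rows(
  targets="0 -0.0036 0 0 0 -1.72 14; 0 -0.0036 0 0 0 -1.72 14; 0 -0.0036 0 0 0 -1.72 14",
)

```text
time_s: 18.72
ee_pos: [503.0, 191.3, 55.7]
ee_rot: [179.8, -0.1, 105.8]
force: [6.2, 4.8, -3.2]
gripper_width: 19.1
gripper_force: 35.0
```

```bash
python3 m.py
```

```text
lever,Ft,Fr,Fz,eff [ 0.982 -6.202  2.104 -3.745 -0.959] sd 0.49 t 18.9667
```

send_rows(
  targets="0 -0.0036 0 0 0 -1.72 14; 0 -0.0036 0 0 0 -1.72 14; 0 -0.0036 0 0 0 -1.72 14",
)

```text
time_s: 19.22
ee_pos: [499.3, 190.3, 55.6]
ee_rot: [179.8, -0.1, 107.5]
force: [4.9, 3.7, -3.4]
gripper_width: 19.2
gripper_force: 35.0
```

```bash
python3 m.py
```

```text
lever,Ft,Fr,Fz,eff [ 1.012 -6.347  2.297 -3.403 -1.039] sd 0.5 t 19.4667
```

send_rows(
  targets="0 -0.0036 0 0 0 -1.72 14; 0 -0.0036 0 0 0 -1.72 14; 0 -0.0036 0 0 0 -1.72 14",
)

```text
time_s: 19.72
ee_pos: [495.6, 189.2, 55.6]
ee_rot: [179.8, -0.1, 109.2]
force: [3.9, 4.2, -2.8]
gripper_width: 19.5
gripper_force: 35.0
```

```bash
python3 m.py
```

```text
lever,Ft,Fr,Fz,eff [ 1.044 -6.176  2.251 -3.572 -1.222] sd 0.42 t 19.9667
```

send_rows(
  targets="0 -0.0036 0 0 0 -1.72 14; 0 -0.0036 0 0 0 -1.72 14; 0 -0.0036 0 0 0 -1.72 14",
)

```text
time_s: 20.22
ee_pos: [492.2, 188.0, 55.6]
ee_rot: [179.8, -0.1, 111.0]
force: [4.3, 4.9, -3.5]
gripper_width: 19.8
gripper_force: 35.0
```

```bash
python3 m.py
```

```text
lever,Ft,Fr,Fz,eff [ 1.076 -5.659  2.801 -2.435 -1.513] sd 0.44 t 20.4667
```

send_rows(
  targets="0 -0.0036 0 0 0 -1.72 14; 0 -0.0036 0 0 0 -1.72 14; 0 -0.0036 0 0 0 -1.72 14",
)

```text
time_s: 20.72
ee_pos: [488.9, 186.8, 55.6]
ee_rot: [179.8, -0.0, 112.7]
force: [3.7, 4.1, -3.2]
gripper_width: 19.3
gripper_force: 35.0
```

```bash
python3 m.py; python3 -c "
from h import *
rep()"
```

```text
lever,Ft,Fr,Fz,eff [ 1.106 -5.336  2.572 -2.68  -1.575] sd 0.51 t 20.9667
t 20.9667 r 120.2 phi 112.07 lever~ 1.106 Ftan -4.72 Frad 2.94 Fz -2.5 yaw 112.7 w 19.6 [488.8 186.8  55.7]
```

The force traces the expected sawtooth: a jump at about 0.878, falling through a crest near 1.02. So three clicks have passed, and the third notch (the next force rise) should be at about 1.165–1.178. I'll step into it gently.

send_rows(
  targets="0 -0.0036 0 0 0 -1.72 14; 0 -0.0036 0 0 0 -1.72 14; 0 -0.0036 0 0 0 -1.72 14",
)

```text
time_s: 21.22
ee_pos: [485.3, 185.4, 55.6]
ee_rot: [179.8, -0.0, 114.4]
force: [3.6, 4.6, -2.1]
gripper_width: 19.5
gripper_force: 35.0
```

```bash
python3 m.py
```

```text
lever,Ft,Fr,Fz,eff [ 1.138 -4.214  2.501 -1.95  -1.725] sd 0.5 t 21.4667
```

send_rows(
  targets="0 -0.0024 0 0 0 -1.15 14; 0 -0.0024 0 0 0 -1.15 14; 0 -0.0024 0 0 0 -1.15 14",
)

```text
time_s: 21.72
ee_pos: [483.4, 184.6, 55.7]
ee_rot: [179.8, -0.0, 115.5]
force: [4.1, 4.9, -3.0]
gripper_width: 19.4
gripper_force: 35.0
```

```bash
python3 m.py
```

```text
lever,Ft,Fr,Fz,eff [ 1.155 -5.864  2.753 -3.085 -1.757] sd 0.51 t 21.9667
```

send_rows(
  targets="0 -0.0012 0 0 0 -0.6 14; 0 -0.0012 0 0 0 -0.6 14; 0 -0.0012 0 0 0 -0.6 14",
)

```text
time_s: 22.22
ee_pos: [482.6, 184.1, 55.6]
ee_rot: [179.8, -0.1, 116.1]
force: [4.8, 5.8, -4.1]
gripper_width: 19.3
gripper_force: 35.0
```

```bash
python3 m.py
```

```text
lever,Ft,Fr,Fz,eff [ 1.162 -6.594  2.647 -3.533 -1.762] sd 0.49 t 22.4667
```

The force fell to 4.2 N and is now rising again at a lever angle of 1.16. That agrees with the third notch from the clicker's measured turn (0.237 + 0.93 ≈ 1.167). I'm handing in while holding.

```bash
python3 -c "
from h import *
print(env.job_done())"
```

```text
the job is handed in; nothing more can be done
None
```

I handed the job in at about 22 s: the roll was flat in the tray, and the gripper still held the red handle at about 1.16 rad, where I expect the third notch (1.167); the single clicks were faint, so the count of three rests on that angle and the force pattern, and no verdict came back.

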